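# Snap the retaining clip into the spindle groove

## Robot

A 6-joint arm with a two-finger parallel gripper is mounted at the origin on a cart in front of the work surface, level with it; the furniture and walls round the work are solid. World frame = base frame: x ahead of the robot, y to its left, z up, the work surface at z = 0. Lengths are in m, angles in rad, forces in N, time in s.
With the tool pointing down it reaches from about 0.35 to 0.775 m from the base axis. Payload 5.5 kg.
Tool frame: the origin (TCP) lies midway between the tips of the shut fingers; the grasp point (between the pads) lies grip_point_offset behind it (grip_point_offset is the distance from the TCP to the grasp point, in m); z points along the fingers, y is the direction in which the jaws open and shut (so a half turn about z gives the same grasp; the last joint's range is limited). The gripper opens to 85 mm and grips with 20 to 120 N. Pads are 22 mm wide; open, the fingers measure 114 mm over their backs; the gripper's body (76 mm by 85 mm) begins 54 mm behind the grasp point. The pads swing forward as they close: fully open they stand 13 mm farther back than shut.
Start: joints at [-1.347, 0.313, 0.046, 1.304, 0, 1.431], TCP at [0.205, -0.537, 0.231] pointing down, gripper open.
Joint ranges: [-2.76, 2.76], [-0.86, 1.69], [-1.03, 1.26], [-2.2, 2.34], [-1.47, 1.5], [-3.14, 3.14]. Speed limits (rad/s): [2.57, 2.57, 3.14, 3.14, 3.14, 3.14].

## Interface

Orientations are given as a unit quaternion [w, x, y, z].
In Python, from workcell import * gives the robot as it stands.
- The arm moves only by the tool send_rows, never from a script. Its argument "series" is one flat list of numbers, 7 for each row, row after row: the shift along the tool's x, y, z in cm, then the turn, a rotation vector about the tool's x, y, z in degrees, then the opening, from 0 (shut) to 1 (fully open). A call has 1 to 10 rows; each row is the pose to reach, as a shift and turn from the pose commanded when the call began, along the tool's axes at that moment; what a row does not reach only later rows make up. A row lasts 1/12 s, in which the tool goes at most 41.7 mm and 7.16 degrees, less where a joint would pass 70% of its speed; a pose out of reach is approached as far as the arm can. A call with a gripper value outside its range is refused whole. The fingers move at their own pace and stop on an object; "newtons" is the grip in N (left out, the last holds). Time passes only in rows, so rows that repeat a pose let the fingers close. It gives the time, the measured TCP pose, the force and the opening at its end, in the units of the state.
- get_state(): the state, without advancing time (a new reading comes with each control period).
- read_camera(name): name is "scene" or "side" or "wrist"; returns the picture (420x560x3 uint8, blue, green, red); there is no depth.
- camera_info(name): a dict with "K" (3x3 intrinsics, pixels), "xyz" and "attitude" of the camera in the world. Camera axes: x right, y down, z forward; pixel columns grow to the right and rows downward; lengths in m; the calibration is good to about 2 mm. A picture is of the moment at which its call begins: read the wrist's pose just before it. camera_info takes no time and is no camera call; for the wrist camera it gives the pose at the moment of the call.
- hand_in(): hands the job in, once; it reports no verdict.
Trained networks look in the newest picture that a camera, given by its name, has taken for a name from the list of things; names that differ only in an ending like _2 or _b are one class to them, and where a whole thing is asked for, a point or a joint stands for the part that bears it (a point fixed in the world has none). Each returns a list of dicts, best first, with "p" (0 to 1); they miss things now and then, are a little off and sometimes report something else, mostly with a low value. They report only what shows in the picture. A call takes as long as a camera call. They do not tell look-alikes from the thing itself.
- silhouettes(camera, label): "pixels" (420x560 bool, what is visible of it) and "box" ([left, top, width, height] in pixels, round what is visible of it).
The state is a dict: "clock": time; "joint_pos": joint angles; "qvel": joint speeds; "tau": joint torques, N m; "tcp_pos": TCP position; "orientation": TCP orientation; "wrist_force": force on the tool from outside, world axes, zero at the start; "ft_torque": the same for the moment, N m; "finger_gap": finger opening in m.
Only numpy, scipy, OpenCV 4.12 (cv2) and the standard library are available. Lean on these libraries where they do the work, as an engineer would, in place of code of your own. Each camera call takes 0.05 s, during which the arm holds its last target. There are 200 camera calls.

## Task

The cream spacer ring on the upright steel spindle is not secured yet. Take the large orange retaining clip by its upright tab, bring it to the spindle with the open jaws facing it, and push it sideways into the spindle's groove, just above the ring, until it snaps fully home; then let go of it. Leave the small blue clip lying where it is.

Things in the scene. Friction and masses are not known exactly. Their poses are not given: they have to be found in the camera images.
- clip_tab (a point): Middle of the grip tab of the large orange clip: a flat open fork lying loose on the table, 8 mm thick, 50 wide, 100 long, 66 g. The upright tab at its closed end is 12 mm thick (clip y), 24 long (clip x), from the clip's underside to 42 mm above; this point is 28 mm above the underside. +x points from tab to open jaws, +z up. The tab's sides are free.
- clip_throat (a point): Throat centre of the orange clip, on the spindle's axis once seated: 56 mm along +x from the tab's middle, 4 mm above the underside; axes as clip_tab. Mouth 38 mm wide, jaw tips 32 mm beyond this point. Nubs 12 mm beyond it, 18 mm apart, on sprung jaws that spread round the 24 mm neck at a push of about 5 to 10 N and snap in behind it; then a stop, 2 mm play.
- groove (a point): Point on the axis of the fixed upright spindle, 38 mm above the table, where the clip's throat point lies once seated on the ring. Neck 24 mm across, open all round. Ring (60 across) tops out 4 mm below; head (37 across) begins 12 mm above, its top 27 mm above. The clip passes with its throat point 0 to 8 mm above this point. The stand's plate is 120 x 120 x 12 mm. +z up.
- small_clip_mid (a point): Middle, 10 mm above the table, of the small blue clip (same shape, 55 x 32 x 30 mm), lying loose on the table, which must stay where it is. +x points to its open end, +z up.
Mind the look-alikes: they are no part of the job. What is shaped like the part that bears clip_tab but turquoise is not meant.

How it is judged:
By the outcome, as a careful person would: the job done as asked, in the order asked, and still so for the second after the job is handed in, with the robot touching nothing.
It also fails if it takes over 38 s, if anything falls off the work surface, if the arm or the gripper's body presses on something with over 40 N, if the wrist force passes 120 N, or if a joint passes its speed limit or range.

## Working session

There is one attempt and no reset: what is moved stays moved. The work goes in short steps, Python scripts to look and compute and a tool call to move; the robot and the scene stay as the last step left them, time stands still between calls to the robot, and variables do not carry over. Pictures are saved under pics/ and viewed, about 8 in all and at most 12, crops included, and the job is handed in when it is done.

Besides the shell and the picture viewer there is one more tool, called after "Emit:" by a JSON object that holds its "name" and its "arguments". send_rows: Moves the arm, as the interface text tells. Its arguments: {"type":"object","properties":{"series":{"type":"array"},"newtons":{"type":"number"}},"required":["series"]}

```bash
mkdir -p pics; ls; python3 - <<'E'
from workcell import *
import cv2,numpy as np
ims=[]
for n in ["scene","side"]:
    im=read_camera(n); cv2.imwrite(f"pics/{n}0.png",im); ims.append(im)
    i=camera_info(n); print(n,i)
    for l in ["clip_tab","small_clip_mid"]:
        for d in silhouettes(n,l): print(n,l,round(d["p"],2),d["box"])
print(get_state())
try: print(grip_point_offset)
except Exception as e: print(e)
E
```

```text
pics
scene {'K': array([[497.71433339,   0.        , 282.1174534 ],
       [  0.        , 497.71433339, 210.74308027],
       [  0.        ,   0.        ,   1.        ]]), 'xyz': array([0.18040269, 0.63669735, 0.56377605]), 'attitude': array([ 0.1167766 , -0.207701  ,  0.85905693, -0.45303942])}
scene clip_tab 0.82 [281.5, 202.3, 51.4, 25.0]
scene small_clip_mid 0.82 [215.1, 296.2, 26.5, 26.0]
side {'K': array([[489.65353507,   0.        , 277.35340308],
       [  0.        , 489.65353507, 213.13765422],
       [  0.        ,   0.        ,   1.        ]]), 'xyz': array([0.06828062, 0.83315239, 0.68915846]), 'attitude': array([ 0.12280288, -0.22174011,  0.84939311, -0.46290616])}
side clip_tab 0.96 [283.1, 209.3, 41.3, 18.7]
side clip_tab 0.57 [246.4, 237.2, 36.7, 23.1]
side small_clip_mid 0.62 [237.1, 273.9, 16.0, 22.8]
{'clock': 0.3, 'joint_pos': array([-1.34656461e+00,  3.13543445e-01,  4.57667898e-02,  1.30361410e+00,
       -9.25629990e-06,  1.43116891e+00]), 'qvel': array([ 0.00108197, -0.00158765,  0.00058519,  0.0012345 , -0.00104244,
        0.00025746]), 'tau': array([-1.34580110e-03, -4.79995573e+01,  2.98321760e+01,  9.57284850e-03,
       -1.81857313e-04, -1.79469559e-06]), 'tcp_pos': array([ 0.20457742, -0.53723716,  0.23099118]), 'orientation': array([-2.96755116e-04,  9.83496368e-01,  1.80927627e-01, -1.71931672e-05]), 'wrist_force': array([-0.50987007, -0.23529598, -0.19539255]), 'ft_torque': array([0.01770971, 0.00332779, 0.04322439]), 'finger_gap': 0.08558554891917877}
0.0187
```

View pics/scene0.png

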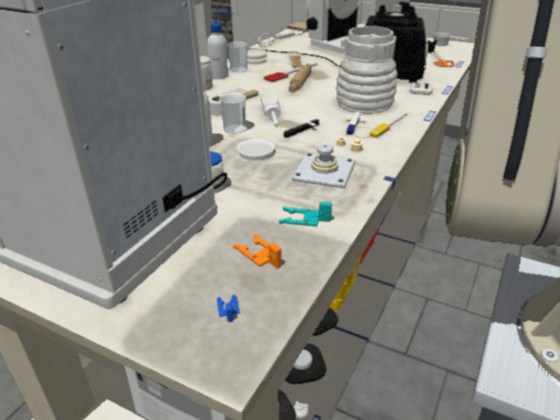

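View pics/side0.png

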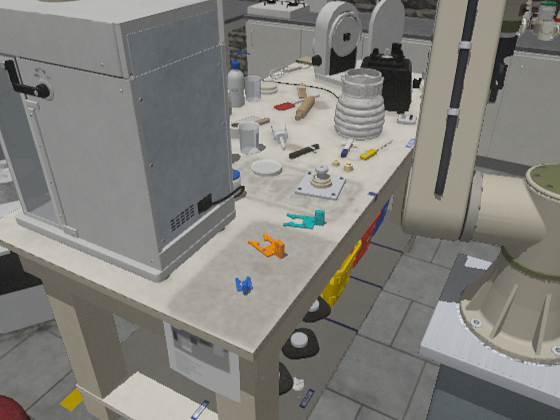

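The scene picture shows three clip-shaped candidates: the large orange clip at (262,252), with its tab at (277,256); a turquoise look-alike at (308,215); and the small blue clip at (228,308). The spindle is at (323,160). A tall grey appliance stands to the left, beyond the clips. The side view agrees: orange (268,246), turquoise (305,220), blue (244,286), spindle (321,180). I choose the orange one.

```bash
cat > h.py <<'E'
from workcell import *
import cv2,numpy as np
from scipy.spatial.transform import Rotation as R
def rot(q): return R.from_quat(np.r_[q[1:],q[0]]).as_matrix()
def back(i,u,v,z):
    d=rot(i["attitude"])@np.linalg.solve(i["K"],[u,v,1]); p=i["xyz"]; return (p+d*(z-p[2])/d[2])
def proj(i,P):
    c=(np.atleast_2d(P)-i["xyz"])@rot(i["attitude"]); q=c@i["K"].T; return q[:,:2]/q[:,2:]
E
python3 - <<'E'
from h import *
i=camera_info("scene")
for n,u,v,z in [("tabtop",274,246,.042),("jawL",236,246,.004),("jawR",255,238,.004),("spindletop",323,148,.065),("turq tab",326,207,.042),("turq jaws",284,215,.004),("blue",228,308,.01),("appl corner",120,298,0),("appl right",212,222,0),("table edge",380,195,0),("edge2",310,305,0),("edge3",240,415,0),("flange disc",255,149,0)]:
    print(n,back(i,u,v,z).round(3))
im=cv2.imread("pics/scene0.png")
a=cv2.resize(im[225:335,190:300],(550,550),interpolation=cv2.INTER_CUBIC)
cv2.imwrite("pics/c1.png",a)
print(camera_info("wrist"))
E
```

```text
tabtop [0.505 0.059 0.042]
jawL [0.59  0.048 0.004]
jawR [0.571 0.012 0.004]
spindletop [ 0.558 -0.267  0.065]
turq tab [ 0.473 -0.089  0.042]
turq jaws [ 0.557 -0.078  0.004]
blue [0.515 0.191 0.01 ]
appl corner [0.688 0.243 0.   ]
appl right [0.675 0.001 0.   ]
table edge [ 0.413 -0.239  0.   ]
edge2 [0.409 0.119 0.   ]
edge3 [0.406 0.334 0.   ]
flange disc [ 0.756 -0.306  0.   ]
{'K': array([[346.34075142,   0.        , 278.41788768],
       [  0.        , 346.34075142, 209.43262989],
       [  0.        ,   0.        ,   1.        ]]), 'xyz': array([ 0.27762917, -0.50946771,  0.37351436]), 'attitude': array([ 0.127291  ,  0.81347384, -0.56053855, -0.0886219 ])}
```

View pics/c1.png

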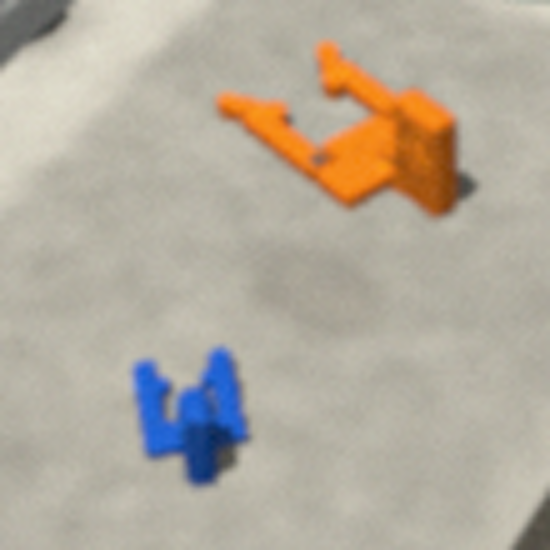

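The crop shows the large orange fork with an upright tab at its right end, jaws to the upper left and nubs on the jaws. The smaller blue clip lies below it. The choice is confirmed. I'll move over it for a close look.

Emit:
{"name": "send_rows", "arguments": {"series": [49,-45,3,0,0,-138,1,49,-45,3,0,0,-138,1,49,-45,3,0,0,-138,1,49,-45,3,0,0,-138,1,49,-45,3,0,0,-138,1,49,-45,3,0,0,-138,1,49,-45,3,0,0,-138,1,49,-45,3,0,0,-138,1,49,-45,3,0,0,-138,1,49,-45,3,0,0,-138,1]}}

```text
clock: 1.13
tcp_pos: [0.3914, -0.1633, 0.2128]
orientation: [0.001, 0.69, 0.724, 0.0]
wrist_force: [1.3, -0.7, 0.8]
finger_gap: 0.0853
```

```bash
cat >> h.py <<'E'
def delta(p,yaw):
    "shift (cm) and turn (deg) in tool axes to reach TCP p with tool x at world yaw (deg), tool down"
    s=get_state(); M=rot(s["orientation"]); a=np.radians(yaw)
    T=np.array([[np.cos(a),np.sin(a),0],[np.sin(a),-np.cos(a),0],[0,0,-1]])
    print("t",round(s["clock"],2),"tcp",s["tcp_pos"].round(4),"yaw",np.degrees(np.arctan2(M[1,0],M[0,0])).round(1),"F",s["wrist_force"].round(1),"gap",round(s["finger_gap"],4))
    print("shift",(M.T@(np.array(p)-s["tcp_pos"])*100).round(2),"turn",np.degrees(R.from_matrix(M.T@T).as_rotvec()).round(1))
E
python3 -c "
from h import *
delta([.505,.059,.2],159)"
```

```text
t 1.13 tcp [ 0.3914 -0.1633  0.2128] yaw 92.8 F [ 1.3 -0.7  0.8] gap 0.0853
shift [21.66 12.43  1.27] turn [  0.    0.1 -66.2]
```

Emit:
{"name": "send_rows", "arguments": {"series": [21.5,12.5,1.3,0,0,-66,1,21.5,12.5,1.3,0,0,-66,1,21.5,12.5,1.3,0,0,-66,1,21.5,12.5,1.3,0,0,-66,1,21.5,12.5,1.3,0,0,-66,1,21.5,12.5,1.3,0,0,-66,1,21.5,12.5,1.3,0,0,-66,1,21.5,12.5,1.3,0,0,-66,1,21.5,12.5,1.3,0,0,-66,1,21.5,12.5,1.3,0,0,-66,1]}}

```text
clock: 1.97
tcp_pos: [0.5065, 0.0556, 0.1993]
orientation: [-0.0, 0.183, 0.983, -0.0]
wrist_force: [-0.4, -0.7, -1.2]
finger_gap: 0.0855
```

```bash
python3 - <<'E'
from h import *
delta([.505,.059,.2],159)
i=camera_info("wrist"); im=read_camera("wrist"); cv2.imwrite("pics/w1.png",im)
import pickle; pickle.dump(i,open("w1.pkl","wb"))
P=[[.505,.059,.042]]; print(proj(i,P), [ (round(d["p"],2),d["box"]) for d in silhouettes("wrist","clip_tab")])
E
```

```text
t 1.97 tcp [0.5065 0.0556 0.1993] yaw 158.9 F [-0.4 -0.7 -1.2] gap 0.0855
shift [ 0.26  0.26 -0.07] turn [-0.  -0.  -0.1]
[[281.39721322 188.04213779]] [(0.7, [254.3, 161.1, 54.6, 96.1]), (0.66, [98.7, 198.0, 103.0, 74.4])]
```

View pics/w1.png

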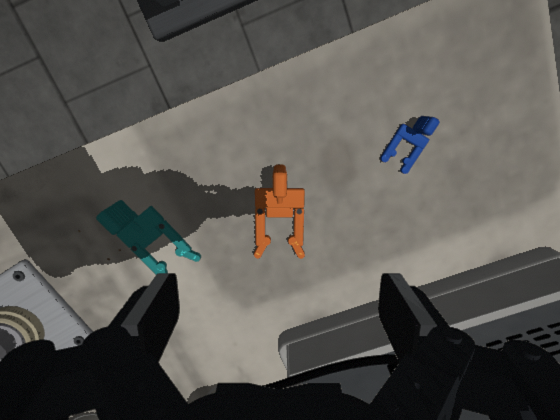

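The wrist view shows the orange clip with its tab top at (280,170) and jaw tips at (262,254) and (298,254). Turquoise is at (148,235), blue at (412,143), and part of the spindle stand is at lower left. The fingers at the bottom straddle nothing. Next I'll fit the clip pose using its hull.

```bash
cat > fit.py <<'E'
from h import *
from scipy.optimize import minimize
def fitclip(im,i,x0):
    h=cv2.cvtColor(im,cv2.COLOR_BGR2HSV); m=cv2.inRange(h,(5,140,70),(18,255,255))
    n,l,st,_=cv2.connectedComponentsWithStats(m); k=1+np.argmax(st[1:,4]); m=np.uint8(l==k)
    S=8
    H=cv2.convexHull(cv2.findNonZero(m)); A=np.zeros((420*2,560*2),np.uint8)
    def fill(poly): 
        B=np.zeros((840,1120),np.uint8); cv2.fillConvexPoly(B,np.int32(np.round((poly+.5)*2*256)),1,shift=8); return B
    A=fill(H.reshape(-1,2).astype(float))
    A=cv2.dilate(A,np.ones((3,3),np.uint8))
    box=lambda xs,ys,zs:[[x,y,z] for x in xs for y in ys for z in zs]
    def hull(q):
        x,y,a,b=q; c,s=np.cos(a),np.sin(a)
        P=np.array(box((-.012,.012),(-.006,.006),(0,.042))+box((b/10,.08),(-.025,.025),(0,.008))+box((.088,),(-.021,.021),(0,.008)))
        P=np.c_[x+c*P[:,0]-s*P[:,1],y+s*P[:,0]+c*P[:,1],P[:,2]]
        return cv2.convexHull(np.float32(proj(i,P))).reshape(-1,2)
    def cost(q):
        B=fill(hull(q)); return 1-(A&B).sum()/(A|B).sum()
    r=minimize(cost,x0,method="Nelder-Mead",options=dict(initial_simplex=np.array([x0]+[np.array(x0)+d for d in np.diag([.008,.008,.15,.08])])))
    return r.x,r.fun,hull(r.x),H
E
python3 - <<'E'
from fit import *
import pickle
im=cv2.imread("pics/w1.png"); i=pickle.load(open("w1.pkl","rb"))
q,f,hp,H=fitclip(im,i,[.505,.059,np.radians(-21),.1]); print(q[:2].round(4),np.degrees(q[2]).round(1),q[3]*100,f)
i2=camera_info("scene"); q2,f2,_,_=fitclip(cv2.imread("pics/scene0.png"),i2,[.505,.059,np.radians(-21),.1]); print(q2[:2].round(4),np.degrees(q2[2]).round(1),f2)
delta([q[0],q[1],.028-.0187+.013],180+np.degrees(q[2]))
E
```

```text
[0.5029 0.0583] -22.0 14.895366070193672 0.046372605919907106
[0.5071 0.0578] -22.1 0.06119337979094075
t 2.07 tcp [0.5065 0.0552 0.1994] yaw 158.5 F [-0.3  0.4  1.3] gap 0.0852
shift [ 0.44  0.16 17.71] turn [-0.  -0.   0.5]
```

Emit:
{"name": "send_rows", "arguments": {"series": [0.35,0.15,4,0,0,0.5,1,0.35,0.15,8,0,0,0.5,1,0.35,0.15,12,0,0,0.5,1,0.35,0.15,15,0,0,0.5,1,0.35,0.15,17,0,0,0.5,1,0.35,0.15,18.3,0,0,0.5,1,0.35,0.15,18.9,0,0,0.5,1,0.35,0.15,18.9,0,0,0.5,1], "newtons": 50}}

```text
clock: 2.73
tcp_pos: [0.5028, 0.0575, 0.0093]
orientation: [-0.001, 0.192, 0.981, -0.0]
wrist_force: [0.0, 0.3, -0.9]
finger_gap: 0.0852
```

Emit:
{"name": "send_rows", "arguments": {"series": [0,0,0,0,0,0,0,0,0,0,0,0,0,0,0,0,0,0,0,0,0,0,0,0,0,0,0,0,0,0,0,0,0,0,0,0,0,0,0,0,0,0,0,0,0,0,0,0,0,0,0,0,0,0,0,0], "newtons": 50}}

```text
clock: 3.4
tcp_pos: [0.5043, 0.0577, 0.0111]
orientation: [0.001, 0.191, 0.982, 0.0]
wrist_force: [-0.4, 0.5, 4.9]
finger_gap: 0.0115
```

Emit:
{"name": "send_rows", "arguments": {"series": [0,0,-1,0,0,0,0,0,0,-3,0,0,0,0,0,0,-6,0,0,0,0,0,0,-9,0,0,0,0,0,0,-12,0,0,0,0,0,0,-14,0,0,0,0,0,0,-15,0,0,0,0,0,0,-15,0,0,0,0]}}

```text
clock: 4.07
tcp_pos: [0.5053, 0.0576, 0.1631]
orientation: [0.002, 0.191, 0.982, 0.0]
wrist_force: [0.6, 0.4, -1.4]
finger_gap: 0.0113
```

```bash
python3 -c "
from h import *
delta([.445,-.212,.16],154)
delta([.42,-.13,.2],154)"
```

```text
t 4.07 tcp [0.5053 0.0576 0.1631] yaw 158.0 F [ 0.6  0.4 -1.4] gap 0.0113
shift [ -4.52 -27.25   0.29] turn [0.1 0.2 4. ]
t 4.07 tcp [0.5053 0.0576 0.1631] yaw 158.0 F [ 0.6  0.4 -1.4] gap 0.0113
shift [  0.86 -20.58  -3.72] turn [0.1 0.2 4. ]
```

Emit:
{"name": "send_rows", "arguments": {"series": [0,-2,-1,0,0,1,0,0.2,-5,-2,0,0,2,0,0.4,-9,-3,0,0,4,0,0.6,-13,-3.7,0,0,4,0,0.9,-17,-3.7,0,0,4,0,0.9,-19.5,-3.7,0,0,4,0,0.9,-20.5,-3.7,0,0,4,0,0.9,-20.5,-3.7,0,0,4,0,0.9,-20.5,-3.7,0,0,4,0]}}

```text
clock: 4.82
tcp_pos: [0.4181, -0.1287, 0.1964]
orientation: [-0.001, 0.226, 0.974, 0.001]
wrist_force: [-0.5, -0.1, 0.4]
finger_gap: 0.0114
```

```bash
python3 - <<'E'
from h import *
delta([.445,-.212,.16],154)
i=camera_info("wrist"); im=read_camera("wrist"); cv2.imwrite("pics/w2.png",im)
import pickle; pickle.dump(i,open("w2.pkl","wb"))
print(proj(i,[[.558,-.267,.065],[.558,-.267,.034]]).round(0))
E
```

```text
t 4.82 tcp [ 0.4181 -0.1287  0.1964] yaw 153.9 F [-0.5 -0.1  0.4] gap 0.0114
shift [-6.09 -6.3   3.62] turn [ 0.  -0.1 -0.1]
[[215. 381.]
 [220. 359.]]
```

View pics/w2.png

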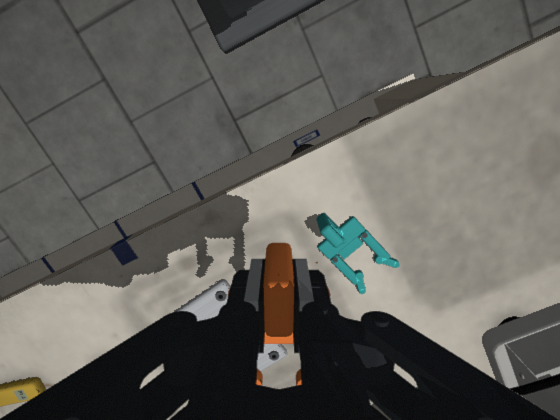

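The wrist view shows the clip held straight between the pads, tab at (279,290) and jaws at (280,378). The gripper hides the spindle, so I'll measure it in the fixed cameras.

```bash
python3 - <<'E'
from h import *
out=[]
for n,(u,v) in [("scene",(323,163)),("side",(321,180))]:
    i=camera_info(n); im=cv2.imread(f"pics/{n}0.png")
    best=back(i,323,149,.065) if n=="scene" else None
    c=np.array([.558,-.267]); x0,y0=u-32,v-28
    a=cv2.resize(im[y0:y0+56,x0:x0+64],None,fx=6,fy=6,interpolation=cv2.INTER_CUBIC)
    t=np.linspace(0,6.28,60)
    for r,z,col in [(.0185,.065,(0,0,255)),(.0185,.050,(255,0,255)),(.03,.034,(0,255,0))]:
        P=np.c_[c[0]+r*np.cos(t),c[1]+r*np.sin(t),0*t+z]
        q=(proj(i,P)-[x0,y0]+.5)*6
        cv2.polylines(a,[np.int32(q)],True,col,1)
    s=.06
    for yaw in [0]:
        pass
    out.append(a); print(n,x0,y0)
cv2.imwrite("pics/sp.png",np.hstack(out))
E
```

```text
scene 291 135
side 289 152
```

View pics/sp.png

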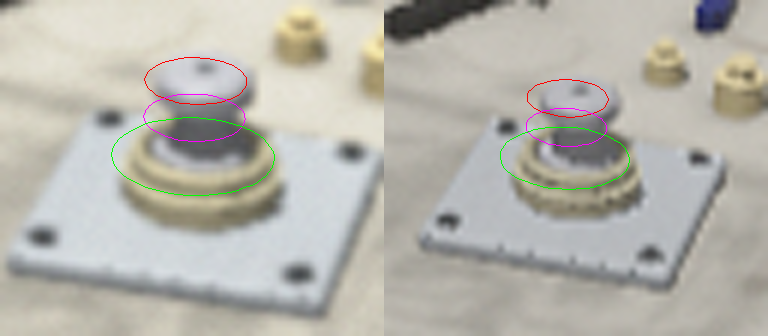

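```bash
python3 - <<'E'
from h import *
for n,x0,y0,h in [("scene",291,135,[(110,118),(350,152),(42,237),(298,273)]),("side",289,152,[(123,126),(316,158),(64,221),(267,254)])]:
    i=camera_info(n)
    B=np.array([back(i,x0+u/6-.5,y0+v/6-.5,.012) for u,v in h]); print(n,B[:,:2].round(4).tolist(),B.mean(0).round(4))
    e={"scene":(203.5,201.5),"side":(579-384,576-384)}[n]
    # camera-horizontal offset check with head/ring centre columns
    for z,u,v in [(.065,e[0],{"scene":80,"side":97}[n])]: print(" head",back(i,x0+u/6-.5,y0+v/6-.5,z).round(4))
    P=B.mean(0); print(" proj centre z.065,.034",((proj(i,[[P[0],P[1],.065],[P[0],P[1],.034]])-[x0,y0]+.5)*6).round(0))
E
```

```text
scene [[0.6155, -0.3187], [0.5208, -0.3341], [0.5984, -0.2228], [0.5043, -0.2405]] [ 0.5598 -0.279   0.012 ]
 head [ 0.5557 -0.2687  0.065 ]
 proj centre z.065,.034 [[205.  66.]
 [202. 141.]]
side [[0.6129, -0.3194], [0.5177, -0.335], [0.5955, -0.2226], [0.5014, -0.2406]] [ 0.5569 -0.2794  0.012 ]
 head [ 0.5539 -0.2705  0.065 ]
 proj centre z.065,.034 [[197.  88.]
 [194. 147.]]
```

The crops don't agree: the plate's centre gives y=-0.279 and the head gives -0.270. I'll take one closer wrist look from a sidestep, so the gripper doesn't hide the spindle.

Emit:
{"name": "send_rows", "arguments": {"series": [-2,0.6,0,0,0,0,0,-5,1.6,0,0,0,0,0,-9,3,0,0,0,0,0,-13,4.5,0,0,0,0,0,-16.5,5.5,0,0,0,0,0,-18.5,6,0,0,0,0,0,-19,6,0,0,0,0,0,-19,6,0,0,0,0,0,-19,6,0,0,0,0,0]}}

```text
clock: 5.62
tcp_pos: [0.6149, -0.1568, 0.1965]
orientation: [-0.001, 0.224, 0.974, 0.0]
wrist_force: [-0.9, -0.2, -0.6]
finger_gap: 0.0114
```

```bash
python3 - <<'E'
from h import *
delta([.445,-.212,.16],154)
i=camera_info("wrist"); im=read_camera("wrist"); cv2.imwrite("pics/w3.png",im)
import pickle; pickle.dump(i,open("w3.pkl","wb"))
q=proj(i,[[.558,-.279,.065],[.558,-.279,.034]]).round(0); print(q)
u,v=np.clip(q[0].astype(int),[75,60],[480,350]); x0,y0=u-75,v-60
a=cv2.resize(im[y0:y0+120,x0:x0+150],None,fx=5,fy=5,interpolation=cv2.INTER_CUBIC)
t=np.linspace(0,6.28,60)
for r,z,col in [(.0185,.065,(0,0,255)),(.03,.034,(0,255,0))]:
    P=np.c_[.558+r*np.cos(t),-.279+r*np.sin(t),0*t+z]
    cv2.polylines(a,[np.int32((proj(i,P)-[x0,y0]+.5)*5)],True,col,1)
print(x0,y0); cv2.imwrite("pics/w3c.png",a)
E
```

```text
t 5.62 tcp [ 0.6149 -0.1568  0.1965] yaw 154.1 F [-0.9 -0.2 -0.6] gap 0.0114
shift [ 12.86 -12.39   3.69] turn [-0.  -0.2  0.1]
[[115. 202.]
 [131. 192.]]
40 142
```

View pics/w3c.png

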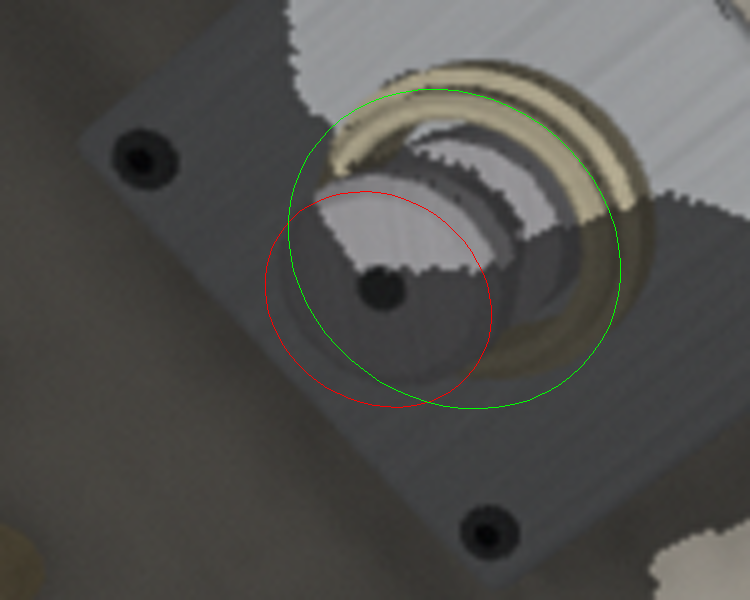

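The crop shows the head with its centre hole at zoomed (381,289) and the ring around (480,235). The red and green rings drawn for (0.558,-0.279) fit within about 2 px.

```bash
python3 - <<'E'
from h import *
import pickle
i=pickle.load(open("w3.pkl","rb"))
for u,v,z in [(381,289,.065),(390,279,.065),(145,160,.012),(489,533,.012)]: print(back(i,40+u/5-.5,142+v/5-.5,z).round(4))
S=np.array([.5575,-.278])
a=np.radians(-26);d=np.array([np.cos(a),np.sin(a)])
p=S-.126*d; delta([*p,.16],154); delta([*p,.011+.034+.004],154)
E
```

```text
[ 0.5564 -0.2774  0.065 ]
[ 0.5556 -0.2751  0.065 ]
[ 0.5173 -0.3335  0.012 ]
[ 0.612  -0.3168  0.012 ]
t 5.67 tcp [ 0.6145 -0.1571  0.1971] yaw 154.0 F [-0.3  0.3 -0.6] gap 0.0109
shift [ 12.42 -13.36   3.73] turn [-0.  -0.1  0. ]
t 5.67 tcp [ 0.6145 -0.1571  0.1971] yaw 154.0 F [-0.3  0.3 -0.6] gap 0.0109
shift [ 12.4  -13.36  14.83] turn [-0.  -0.1  0. ]
```

Emit:
{"name": "send_rows", "arguments": {"series": [2,0,0,0,0,0,0,6,0,0,0,0,0,0,10,-2,0,0,0,0,0,12.4,-5,0,0,0,0,0,12.4,-9,2,0,0,0,0,12.4,-12,4,0,0,0,0,12.4,-13.3,7,0,0,0,0,12.4,-13.3,9.5,0,0,0,0,12.4,-13.3,11,0,0,0,0,12.4,-13.3,11,0,0,0,0]}}

```text
clock: 6.5
tcp_pos: [0.442, -0.2216, 0.0849]
orientation: [-0.003, 0.226, 0.974, 0.001]
wrist_force: [-1.0, 0.0, 0.3]
finger_gap: 0.0114
```

```bash
python3 - <<'E'
from h import *
S=np.array([.557,-.278])
a=np.radians(-26);d=np.array([np.cos(a),np.sin(a)])
delta([*(S-.126*d),.049],154)
E
```

```text
t 6.5 tcp [ 0.442  -0.2216  0.0849] yaw 153.9 F [-1.   0.   0.3] gap 0.0114
shift [-0.23 -0.04  3.59] turn [ 0.1 -0.3 -0.1]
```

Emit:
{"name": "send_rows", "arguments": {"series": [-0.2,0,1,0,0,0,0,-0.2,0,2,0,0,0,0,-0.2,0,3,0,0,0,0,-0.2,0,3.6,0,0,0,0,-0.2,0,3.6,0,0,0,0,-0.2,0,3.6,0,0,0,0]}}

```text
clock: 7.0
tcp_pos: [0.4475, -0.2241, 0.0513]
orientation: [-0.0, 0.225, 0.974, 0.0]
wrist_force: [-0.6, -0.1, -1.2]
finger_gap: 0.0112
```

```bash
python3 - <<'E'
from h import *
S=np.array([.557,-.278]); a=np.radians(-26);d=np.array([np.cos(a),np.sin(a)])
delta([*(S-.056*d),.049],154)
out=[]
for n,c in [("scene",(332,160)),("side",(328,178))]:
    i=camera_info(n); im=read_camera(n); x0,y0=c[0]-32,c[1]-28
    out.append(cv2.resize(im[y0:y0+56,x0:x0+64],None,fx=6,fy=6,interpolation=cv2.INTER_CUBIC))
cv2.imwrite("pics/pre.png",np.hstack(out))
E
```

```text
t 7.0 tcp [ 0.4475 -0.2241  0.0513] yaw 154.0 F [-0.6 -0.1 -1.2] gap 0.0112
shift [-6.6  -0.04  0.22] turn [ 0. -0. -0.]
```

View pics/pre.png

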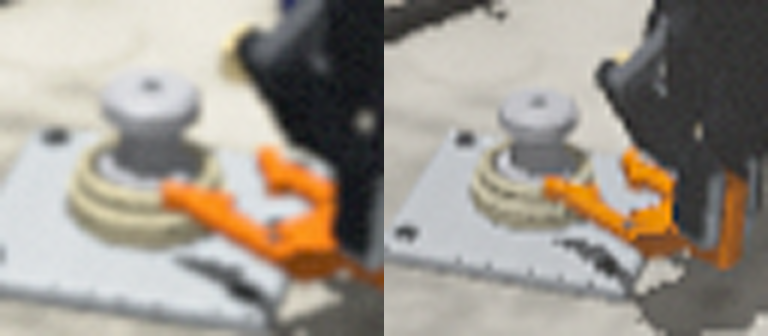

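The crops show the clip level, its jaws open toward the spindle neck and just above the ring; the near jaw tip is at (170,190). Pushing in stages.

Emit:
{"name": "send_rows", "arguments": {"series": [-0.5,0,0.2,0,0,0,0,-1.2,0,0.2,0,0,0,0,-2,0,0.2,0,0,0,0,-2.8,0,0.2,0,0,0,0,-3.4,0,0.2,0,0,0,0,-4,0,0.2,0,0,0,0,-4,0,0.2,0,0,0,0], "newtons": 70}}

```text
clock: 7.68
tcp_pos: [0.4851, -0.2429, 0.0496]
orientation: [0.001, 0.225, 0.974, -0.0]
wrist_force: [-0.4, 0.4, -0.8]
finger_gap: 0.011
```

```bash
python3 - <<'E'
from h import *
S=np.array([.557,-.278]); a=np.radians(-26);d=np.array([np.cos(a),np.sin(a)])
delta([*(S-.056*d),.049],154); print(get_state()["ft_torque"].round(2))
E
```

```text
t 7.68 tcp [ 0.4851 -0.2429  0.0496] yaw 154.0 F [-0.4  0.4 -0.8] gap 0.011
shift [-2.4   0.    0.06] turn [-0.   0.1 -0. ]
[ 0.   -0.03 -0.01]
```

No contact yet. Pushing in slowly.

Emit:
{"name": "send_rows", "arguments": {"series": [-0.4,0,0,0,0,0,0,-0.8,0,0,0,0,0,0,-1.1,0,0,0,0,0,0,-1.4,0,0,0,0,0,0,-1.4,0,0,0,0,0,0]}}

```text
clock: 8.1
tcp_pos: [0.4936, -0.2465, 0.0481]
orientation: [-0.003, 0.225, 0.974, 0.001]
wrist_force: [-3.7, 2.0, -3.4]
finger_gap: 0.0108
```

Emit:
{"name": "send_rows", "arguments": {"series": [-0.3,0,0,0,0,0,0,-0.6,0,0,0,0,0,0,-0.8,0,0,0,0,0,0,-0.9,0,0,0,0,0,0,-0.9,0,0,0,0,0,0]}}

```text
clock: 8.52
tcp_pos: [0.5055, -0.2528, 0.05]
orientation: [0.001, 0.225, 0.974, -0.0]
wrist_force: [0.5, 1.0, -1.4]
finger_gap: 0.0109
```

Emit:
{"name": "send_rows", "arguments": {"series": [-0.1,0,0,0,0,0,0,-0.2,0,0,0,0,0,0,-0.3,0,0,0,0,0,0,-0.3,0,0,0,0,0,0]}}

```text
clock: 8.85
tcp_pos: [0.5074, -0.2537, 0.0497]
orientation: [0.0, 0.225, 0.974, -0.0]
wrist_force: [0.3, 0.7, -1.0]
finger_gap: 0.0107
```

```bash
python3 - <<'E'
from h import *
S=np.array([.557,-.278]); a=np.radians(-26);d=np.array([np.cos(a),np.sin(a)])
delta([*(S-.056*d),.045],154); print(get_state()["ft_torque"].round(2))
out=[]
for n,c in [("scene",(327,160)),("side",(324,178))]:
    im=read_camera(n); x0,y0=c[0]-32,c[1]-28
    out.append(cv2.resize(im[y0:y0+56,x0:x0+64],None,fx=6,fy=6,interpolation=cv2.INTER_CUBIC))
cv2.imwrite("pics/in.png",np.hstack(out))
E
```

```text
t 8.85 tcp [ 0.5074 -0.2537  0.0497] yaw 154.0 F [ 0.3  0.7 -1. ] gap 0.0107
shift [ 0.07 -0.01  0.47] turn [-0.  0. -0.]
[0.01 0.07 0.02]
```

View pics/in.png

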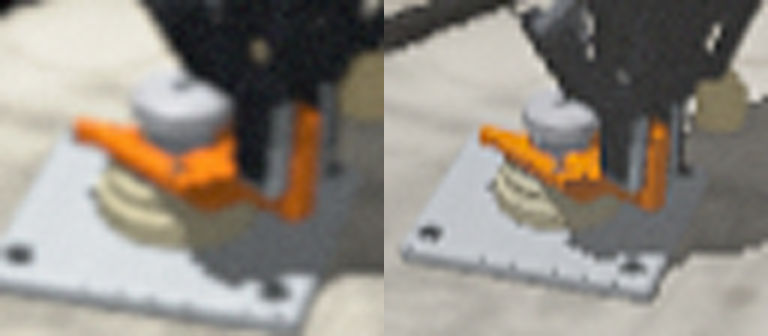

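The jaws straddle the neck under the head, with the far jaw tip past it at (80,130). I'll keep pushing until the stop is felt.

Emit:
{"name": "send_rows", "arguments": {"series": [-0.1,0,0,0,0,0,0,-0.2,0,0,0,0,0,0,-0.3,0,0,0,0,0,0,-0.4,0,0,0,0,0,0,-0.4,0,0,0,0,0,0]}}

```text
clock: 9.37
tcp_pos: [0.5098, -0.2548, 0.0493]
orientation: [-0.001, 0.225, 0.974, 0.0]
wrist_force: [-2.6, 1.3, 0.9]
finger_gap: 0.0109
```

Emit:
{"name": "send_rows", "arguments": {"series": [-0.1,0,0,0,0,0,0,-0.2,0,0,0,0,0,0,-0.3,0,0,0,0,0,0,-0.4,0,0,0,0,0,0,-0.4,0,0,0,0,0,0]}}

```text
clock: 9.78
tcp_pos: [0.5101, -0.2547, 0.0485]
orientation: [-0.004, 0.225, 0.974, 0.001]
wrist_force: [-11.3, 4.8, 5.2]
finger_gap: 0.0112
```

The force rises to 12 N with no further travel and the throat is on the axis, so the clip is against the stop. I'll relax the push, lower slightly and release.

Emit:
{"name": "send_rows", "arguments": {"series": [0.4,0,0,0,0,0,0,0.7,0,0.2,0,0,0,0,0.7,0,0.4,0,0,0,0,0.7,0,0.4,0,0,0,0], "newtons": 20}}

```text
clock: 10.12
tcp_pos: [0.5082, -0.254, 0.0453]
orientation: [0.0, 0.225, 0.974, -0.0]
wrist_force: [0.2, 0.7, -0.9]
finger_gap: 0.0105
```

Emit:
{"name": "send_rows", "arguments": {"series": [0,0,0,0,0,0,0.3,0,0,0,0,0,0,0.6,0,0,0,0,0,0,1,0,0,0,0,0,0,1,0,0,0,0,0,0,1,0,0,0,0,0,0,1,0,0,0,0,0,0,1,0,0,0,0,0,0,1]}}

```text
clock: 10.78
tcp_pos: [0.5079, -0.2539, 0.0456]
orientation: [0.0, 0.225, 0.974, -0.0]
wrist_force: [-0.2, 1.1, -0.1]
finger_gap: 0.0854
```

Emit:
{"name": "send_rows", "arguments": {"series": [0,0,-1,0,0,0,1,0,0,-3,0,0,0,1,0,0,-6,0,0,0,1,0,0,-10,0,0,0,1,2,0,-13,0,0,0,1,5,0,-16,0,0,0,1,8,0,-17,0,0,0,1,8,0,-17,0,0,0,1,8,0,-17,0,0,0,1]}}

```text
clock: 11.53
tcp_pos: [0.4358, -0.2186, 0.2176]
orientation: [0.002, 0.225, 0.974, -0.001]
wrist_force: [0.7, 0.3, 0.4]
finger_gap: 0.0854
```

```bash
python3 - <<'E'
from fit import *
i=camera_info("scene"); out=[]
ims={}
for n,c in [("scene",(327,160)),("side",(324,178))]:
    im=read_camera(n); ims[n]=im; x0,y0=c[0]-32,c[1]-28
    out.append(cv2.resize(im[y0:y0+56,x0:x0+64],None,fx=6,fy=6,interpolation=cv2.INTER_CUBIC))
cv2.imwrite("pics/end.png",np.hstack(out))
# blue centroid before/after
for n in ims:
    for m in (cv2.imread(f"pics/{n}0.png"),ims[n]):
        h=cv2.inRange(cv2.cvtColor(m,cv2.COLOR_BGR2HSV),(105,150,60),(125,255,255)); h[:265]=0; h[330:]=0; h[:,:200]=0; h[:,260:]=0
        print(n,"blue",np.argwhere(h).mean(0).round(2))
print(get_state()["wrist_force"].round(1),get_state()["tcp_pos"])
E
```

```text
scene blue [307.83 228.24]
scene blue [307.86 228.23]
side blue [284.72 243.44]
side blue [284.8  243.44]
[-0.5 -0.4 -0.3] [ 0.43645422 -0.21906481  0.21576309]
```

View pics/end.png

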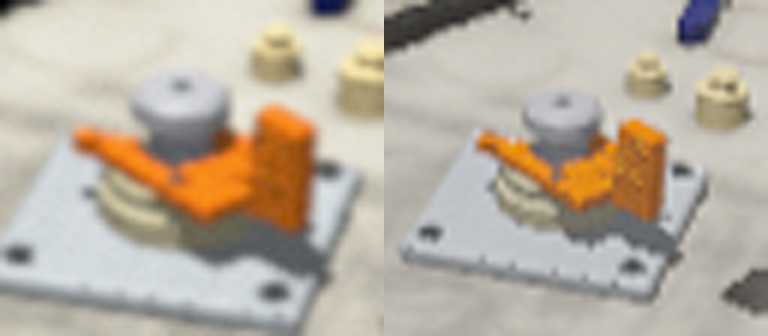

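The released clip sits level on the ring in the groove, its crossbar at (205,190) and its jaws past the neck. The blue clip hasn't moved and the arm is clear. Handing in.

```bash
python3 -c "
from workcell import *
print(hand_in())"
```

```text
the job is handed in; nothing more can be done
None
```

The large orange clip is in the spindle's groove just above the cream ring, and I let go of it and handed the job in at about 11.7 s. I gripped it by its tab and pushed it in sideways with the open jaws facing the spindle.

**Seating:** I felt a light resistance of about 4 N that then vanished. After that a firm stop came at about 12 N, with no further travel. The throat point was within about 3 mm of the spindle axis I had measured. I did not do a pull-back test; I judged the snap from the forces and the position.

**Final pictures:** They show the clip lying level on the ring with its jaws past the neck. The blue clip moved less than 0.1 px, and the arm was clear with almost no force on the wrist.

**Disagreement:** My first spindle estimates from the fixed cameras differed by about 1 cm between the plate and the head. A closer wrist view settled it at about (0.557, -0.278).

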